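Carry the hardened punches over to the second rack in the same order

TASK

The four smith's tools in the full rack lie, cold by now, in the order in which they were hardened. Move them all to the empty rack for tempering, in the same order counted from each rack's pull loop (the tool nearest the loop of the full rack goes nearest the loop of the other, and so on), so that the hardening log still fits. Lay each as it lies now: settled with the middle of its shank centred between its own pair of V rests, the pointed tools pointing away from the robot.

Things in the scene. Friction and masses are not known exactly. Their poses are not given: they have to be found in the camera images.
- full_rack: rack full of tools at the start, fixed: two flat steel bars (240 mm long, 6 mm high, 64 mm apart, straps 12 mm high at their ends, open between). Four pairs of V rests 60 mm apart, one of a pair on each bar; a tool lies across in each pair. Origin: on the table under the middle of the bar nearer the robot; x away from the robot, y along the bars to the left. Round-rod pull loop sticks out 30 mm at the right (-y) end.
- empty_rack: same rack, empty at the start; pull loop at the left (+y) end. Origin: on the table under the middle of the bar nearer the robot; x away from the robot, y along the bars to the left. Its pairs of V rests are at y = +0.09 (nearest the loop), +0.03, -0.03, -0.09 m; half-way between near and far rest is x = +0.032 m. (Behind and between the racks a vise is in the way of a long tool carried below 0.25 m: its screw reaches from behind to x = 0.64 m at y = 0.)
- chisel_shank (a point): hot chisel: plain straight octagonal steel bar, the thickest and longest of the four, 154 mm long, 20 to 23 mm thick, both ends blunt. Point: on its axis mid-shank, 21 mm wide there, the place to grip; at the start within 6 mm of half-way between its two rests, and 49 mm above the table when lying in either rack; its +y axis runs along the bar, away from the robot at the start.
- drift_shank (a point): round drift: pale steel, barrel-shaped, 138 mm long, 21 mm thick at the belly, tapering to an 8 mm tip at one end and a 16 mm head at the other. Point: on its axis mid-shank, 20 mm wide there, the place to grip; at the start within 6 mm of half-way between its two rests, and 46 mm above the table when lying in either rack; its +y axis runs along it to the thin tip.
- round_punch_shank (a point): round punch: dark steel, 141 mm long, straight shank 16 to 18 mm thick, the far half tapering to a 6 mm tip. Point: on its axis mid-shank, 16.5 mm wide there, the place to grip; at the start within 6 mm of half-way between its two rests, and 45 mm above the table when lying in either rack; its +y axis runs along it to the thin tip.
- centre_punch_shank (a point): centre punch: the smallest, pale steel, 107 mm long, shank 11 to 13 mm thick, with a short sharp point. Point: on its axis mid-shank, 12 mm wide there, the place to grip; at the start within 6 mm of half-way between its two rests, and 42 mm above the table when lying in either rack; its +y axis runs along it to the point.
- chisel_rests: the pair of V rests where the chisel lies at the start, fixed to the full rack; all pairs on both racks look the same: 90 degree V of angle iron, 36 mm wide at the mouth, 12 mm long, bottom 34 mm and rims 51 mm above the table, 52 mm clear between near and far rest for the fingers. Origin: at table height, half-way between the two.
- drift_rests: the pair of V rests where the drift lies at the start, fixed to the full rack; all pairs on both racks look the same: 90 degree V of angle iron, 36 mm wide at the mouth, 12 mm long, bottom 34 mm and rims 51 mm above the table, 52 mm clear between near and far rest for the fingers. Origin: at table height, half-way between the two.
- round_punch_rests: the pair of V rests where the round punch lies at the start, fixed to the full rack; all pairs on both racks look the same: 90 degree V of angle iron, 36 mm wide at the mouth, 12 mm long, bottom 34 mm and rims 51 mm above the table, 52 mm clear between near and far rest for the fingers. Origin: at table height, half-way between the two.
- centre_punch_rests: the pair of V rests where the centre punch lies at the start, fixed to the full rack; all pairs on both racks look the same: 90 degree V of angle iron, 36 mm wide at the mouth, 12 mm long, bottom 34 mm and rims 51 mm above the table, 52 mm clear between near and far rest for the fingers. Origin: at table height, half-way between the two.
Mind the look-alikes: they are no part of the job. What is shaped like the part that bears round_punch_shank but purple is not meant.

How it is judged (in metres and radians):
At the end, for the whole second after the job is handed in: Each tool at rest in the V rests of the other rack at the same place from the loop as before: shank point within 8 mm of the pair's centre line, 14 mm of half-way between near and far rest, 5 mm of its lying height; axis within 0.12 rad of straight across; drift and punches point away (((y of chisel_rests in the frame of full_rack between -0.11 and -0.07 m and y of chisel_shank in the frame of empty_rack between 0.082 and 0.098 m) or (y of chisel_rests in the frame of full_rack between -0.05 and -0.01 m and y of chisel_shank in the frame of empty_rack between 0.022 and 0.038 m) or (y of chisel_rests in the frame of full_rack between 0.01 and 0.05 m and y of chisel_shank in the frame of empty_rack between -0.038 and -0.022 m) or (y of chisel_rests in the frame of full_rack between 0.07 and 0.11 m and y of chisel_shank in the frame of empty_rack between -0.098 and -0.082 m)) and x of chisel_shank in the frame of empty_rack between 0.018 and 0.046 m and z of chisel_shank in the frame of empty_rack between 0.0436 and 0.0536 m and angle between the y axis of each of chisel_shank, drift_shank, round_punch_shank, centre_punch_shank and the x axis of empty_rack, either way round below 0.12 rad and linear speed of each of chisel, drift, round_punch, centre_punch below 0.02 m/s and ((y of drift_rests in the frame of full_rack between -0.11 and -0.07 m and y of drift_shank in the frame of empty_rack between 0.082 and 0.098 m) or (y of drift_rests in the frame of full_rack between -0.05 and -0.01 m and y of drift_shank in the frame of empty_rack between 0.022 and 0.038 m) or (y of drift_rests in the frame of full_rack between 0.01 and 0.05 m and y of drift_shank in the frame of empty_rack between -0.038 and -0.022 m) or (y of drift_rests in the frame of full_rack between 0.07 and 0.11 m and y of drift_shank in the frame of empty_rack between -0.098 and -0.082 m)) and x of drift_shank in the frame of empty_rack between 0.018 and 0.046 m and z of drift_shank in the frame of empty_rack between 0.0412 and 0.0512 m and y of empty_rack in the frame of drift_shank below -0.01 m and ((y of round_punch_rests in the frame of full_rack between -0.11 and -0.07 m and y of round_punch_shank in the frame of empty_rack between 0.082 and 0.098 m) or (y of round_punch_rests in the frame of full_rack between -0.05 and -0.01 m and y of round_punch_shank in the frame of empty_rack between 0.022 and 0.038 m) or (y of round_punch_rests in the frame of full_rack between 0.01 and 0.05 m and y of round_punch_shank in the frame of empty_rack between -0.038 and -0.022 m) or (y of round_punch_rests in the frame of full_rack between 0.07 and 0.11 m and y of round_punch_shank in the frame of empty_rack between -0.098 and -0.082 m)) and x of round_punch_shank in the frame of empty_rack between 0.018 and 0.046 m and z of round_punch_shank in the frame of empty_rack between 0.0403 and 0.0503 m and y of empty_rack in the frame of round_punch_shank below -0.01 m and ((y of centre_punch_rests in the frame of full_rack between -0.11 and -0.07 m and y of centre_punch_shank in the frame of empty_rack between 0.082 and 0.098 m) or (y of centre_punch_rests in the frame of full_rack between -0.05 and -0.01 m and y of centre_punch_shank in the frame of empty_rack between 0.022 and 0.038 m) or (y of centre_punch_rests in the frame of full_rack between 0.01 and 0.05 m and y of centre_punch_shank in the frame of empty_rack between -0.038 and -0.022 m) or (y of centre_punch_rests in the frame of full_rack between 0.07 and 0.11 m and y of centre_punch_shank in the frame of empty_rack between -0.098 and -0.082 m)) and x of centre_punch_shank in the frame of empty_rack between 0.018 and 0.046 m and z of centre_punch_shank in the frame of empty_rack between 0.0371 and 0.0471 m and y of empty_rack in the frame of centre_punch_shank below -0.01 m); the robot touches nothing.
It also fails if it takes over 106 s, if anything falls off the work surface, if the arm or the gripper's body presses on something with over 40 N, if the wrist force passes 120 N, or if a joint passes its speed limit or range.

ROBOT

A 6-joint arm with a two-finger parallel gripper is mounted at the origin on a cart in front of the work surface, level with it; the furniture and walls round the work are solid. World frame = base frame: x ahead of the robot, y to its left, z up, the work surface at z = 0. Lengths are in m, angles in degrees, forces in N, time in s.
With the tool pointing down it reaches from about 0.4 to 0.825 m from the base axis. Payload 7 kg.
Tool frame: the origin (TCP) lies at the very end of the fingers, on their centre line; the grasp point (between the pads) lies 19 mm behind it (ctrl.hold_point_z is the distance from the TCP to the grasp point, in m); z points along the fingers, y is the line along which they close (so a half turn about z gives the same grasp; the last joint's range is limited). The gripper opens to 88 mm and grips with 3 to 60 N. Pads are 19 mm wide; open, the fingers measure 130 mm over their backs; the gripper's body (78 mm by 193 mm) begins 47 mm behind the grasp point.
Start: joints at [-58.264, 20.546, 0.682, 0, -70.136, -16.507], TCP at [0.177, -0.651, 0.194] pointing down, gripper open.
Joint ranges: [-176.03, 176.03], [-82.01, 121.73], [-58.28, 71.71], [-173.87, 95.51], [-174.79, -0.11], [-173.66, 173.66]. Speed limits (degrees/s): [136.94, 136.94, 172.46, 180, 180, 180].

INTERFACE

Orientations are given as [roll, pitch, yaw] about the fixed x, y, z axes, in that order (R = Rz(yaw) Ry(pitch) Rx(roll)).
In Python, from plant import sensors, viewer, workorder, ctrl gives the robot as it stands.
- The arm moves only by the shell command python3 -m pendant 'ROWS'. ROWS is JSON, a list of rows, each a list of 3 entries, a list of its own where there are three numbers: the opening, from -1 (shut) to 1 (fully open), so that 0 is half open, then the shift along the tool's x, y, z in m, then the turn, a rotation vector about the tool's x, y, z in degrees. A call has 1 to 10 rows; each row is the pose to reach, as a shift and turn from the pose commanded when the call began, along the tool's axes at that moment; what a row does not reach only later rows make up. A row lasts 1/12 s, in which the tool goes at most 41.7 mm and 7.16 degrees, less where a joint would pass 70% of its speed; a pose out of reach is approached as far as the arm can. A call with a gripper value outside its range is refused whole. The fingers move at their own pace and stop on an object; the grip force is fixed at half the most. Time passes only in rows, so rows that repeat a pose let the fingers close. It gives the time, the measured TCP pose, the force, the opening and the grip force at its end, in the units of the state.
- sensors.get_obs(): the state, without advancing time (a new reading comes with each control period).
- viewer.snapshot(name): name is "side" or "top" or "wrist"; returns the picture (480x640x3 uint8, red, green, blue); there is no depth.
- viewer.camera_params(name): a dict with "fx", "fy", "cx", "cy" (pixels), "dist" ([k1, k2, p1, p2, k3] as OpenCV has them; the pictures are not rectified), "extrinsics" (4x4, takes a point from world to camera coordinates). Camera axes: x right, y up, looking along -z (the intrinsics and any distortion apply to the point x, -y, -z); pixel columns grow to the right and rows downward; lengths in m; the calibration is good to about 2 mm. A picture is of the moment at which its call begins: read the wrist's pose just before it. camera_params takes no time and is no camera call; for the wrist camera it gives the pose at the moment of the call.
- workorder.close_job(): hands the job in; it is judged then, once.
The state is a dict: "clock": time; "joint_pos": joint angles; "qvel": joint speeds; "tau": joint torques, N m; "tool_pos": TCP position; "orientation": TCP orientation; "force": force on the tool from outside, world axes, zero at the start; "moment": the same for the moment, N m; "opening": finger opening in m; "gripper_force": force on a finger pad.
Only numpy, scipy, OpenCV 4.12 (cv2) and the standard library are available. Lean on these libraries where they do the work, as an engineer would, in place of code of your own. Each camera call takes 0.05 s, during which the arm holds its last target. There are 200 camera calls.

## Working session

There is one attempt and no reset: what is moved stays moved. The work goes in short steps, Python scripts to look and compute and a shell command to move; the robot and the scene stay as the last step left them, time stands still between calls to the robot, and variables do not carry over. Pictures are saved under pics/ and viewed, at most 14 in all, crops included, and the job is handed in when it is done.

```bash
mkdir -p pics
cat > h.py <<'E'
import numpy as np,cv2
from plant import sensors,viewer,workorder,ctrl
from scipy.spatial.transform import Rotation as R
def snap(n,f):
    P=viewer.camera_params(n); im=viewer.snapshot(n); cv2.imwrite('pics/'+f,im[:,:,::-1]); return P,im
def K(P): return np.array([[P['fx'],0,P['cx']],[0,P['fy'],P['cy']],[0,0,1.]])
def px2w(P,uv,z):
    p=cv2.undistortPoints(np.array([[uv]],float),K(P),np.array(P['dist'],float))[0,0]
    E=np.array(P['extrinsics']); Rc=E[:3,:3]; c=-Rc.T@E[:3,3]
    d=Rc.T@np.array([p[0],-p[1],-1.]); return c+d*(z-c[2])/d[2]
def w2px(P,X):
    E=np.array(P['extrinsics']); X=np.atleast_2d(X); c=X@E[:3,:3].T+E[:3,3]; c=c*[1,-1,-1]
    return cv2.projectPoints(c.reshape(-1,1,3),np.zeros(3),np.zeros(3),K(P),np.array(P['dist'],float))[0][:,0]
E
python3 - <<'E'
from h import *
o=sensors.get_obs(); print(o, ctrl.hold_point_z)
for n in('top','side'):
    P,im=snap(n,n+'0.png'); print(n,P)
E
```

```text
{'clock': 0.0, 'joint_pos': array([-5.82646437e+01,  2.05903940e+01,  6.33211113e-01, -2.08886508e-02,
       -7.01363439e+01, -1.65078083e+01]), 'qvel': array([-0.03254963,  0.03474599,  0.03165653, -0.08988395,  0.03509903,
        0.06509948]), 'tau': array([ 2.75812827e-04, -5.82719886e+01,  2.93051594e+01,  6.99706793e+00,
        7.03178113e-03, -9.70552696e-05]), 'tool_pos': array([ 0.17712626, -0.65076965,  0.1927278 ]), 'orientation': array([ 1.79904748e+02, -7.75066520e-03, -1.64779559e+02]), 'force': array([-0.33066876,  0.50934666,  0.82597219]), 'moment': array([ 0.01640826, -0.01459056, -0.04747283]), 'gripper_force': 0.0, 'opening': 0.0877026717413255} 0.0188
top {'fx': 464.70691349233, 'fy': 464.70691349233, 'cx': 310.5963579343843, 'cy': 236.27716024963212, 'dist': array([-0.00648497,  0.        ,  0.        ,  0.        ,  0.        ]), 'extrinsics': array([[-0.07005052, -0.99752088,  0.00670962,  0.02981798],
       [ 0.97571929, -0.06711716,  0.20848776, -0.50091723],
       [-0.20752056,  0.02115139,  0.97800196, -0.89560962],
       [ 0.        ,  0.        ,  0.        ,  1.        ]])}
side {'fx': 477.8921970003994, 'fy': 477.8921970003994, 'cx': 320.3086040080154, 'cy': 226.95383917933248, 'dist': array([-0.08802386,  0.        ,  0.        ,  0.        ,  0.        ]), 'extrinsics': array([[ 0.99322851, -0.11440924,  0.02019024, -0.5095446 ],
       [ 0.02680142,  0.39474635,  0.91839915, -0.08157233],
       [-0.11304337, -0.9116391 ,  0.39513966, -0.99345121],
       [ 0.        ,  0.        ,  0.        ,  1.        ]])}
```

View pics/top0.png

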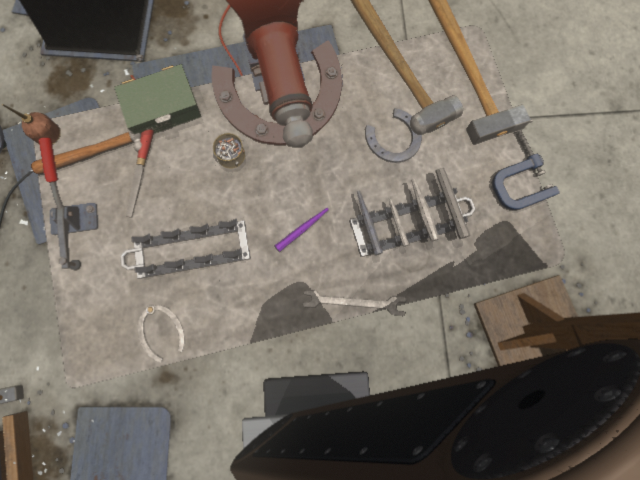

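View pics/side0.png

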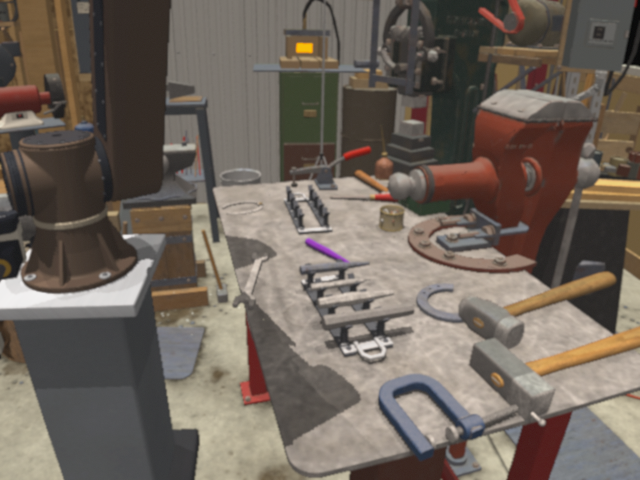

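The top view shows the full rack at about (410,218) with its loop at (467,207), and the empty rack at about (190,248) with its loop at (128,259). The purple decoy is at (302,230). From the loop, the four tools lie at about (452,203), (424,208), (397,222) and (368,222). An enlarged crop will confirm which is which.

Run:
```python
import cv2
a=cv2.imread('pics/top0.png')
l=cv2.resize(a[205:290,115:260],None,fx=5,fy=5,interpolation=3)
r=cv2.resize(a[155:265,340:480],None,fx=5.4,fy=5.4,interpolation=3)
cv2.imwrite('pics/l.png',l);cv2.imwrite('pics/r.png',r)
```

```text
(no output)
```

View pics/l.png

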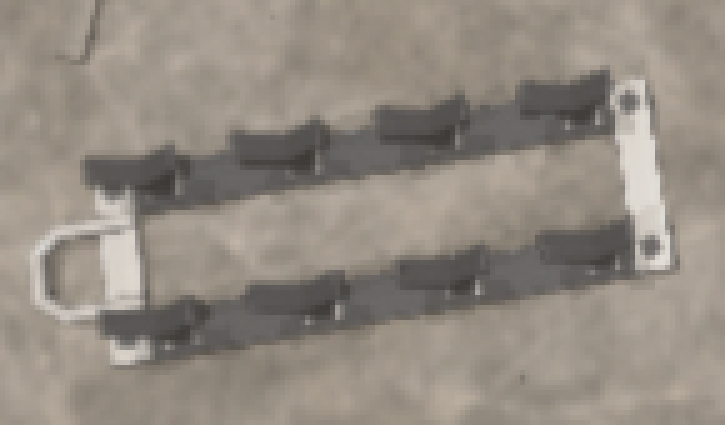

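View pics/r.png

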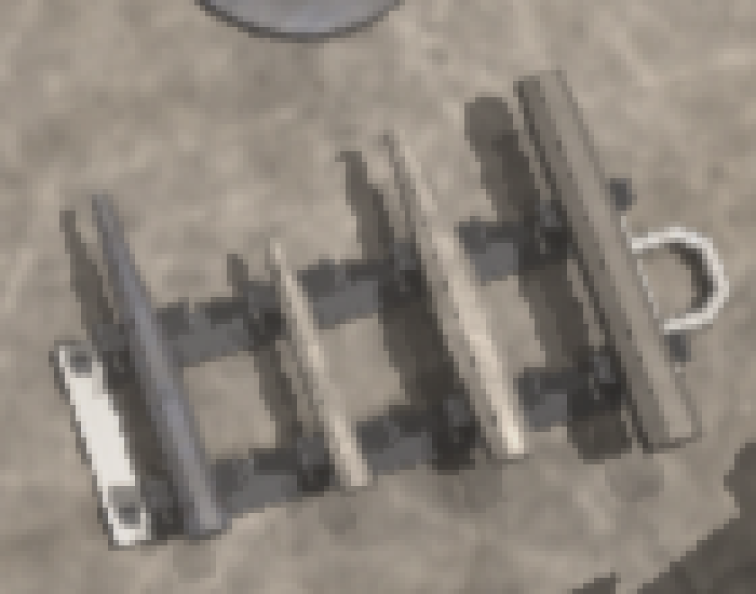

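Counted from the loop (crop r), the four candidates are:
- **Chisel** (453,203): the thickest, blunt at both ends.
- **Drift** (424,209): pale, barrel-shaped and pointed.
- **Centre punch** (398,222): pale and the shortest.
- **Round punch** (368,222): dark, with a taper.

The purple object at (302,230) is the decoy. The targets on the empty rack are therefore chisel y=+0.09, drift +0.03, centre punch −0.03 and round punch −0.09.

Run:
```python
from h import *
P=viewer.camera_params('top')
r=lambda u,v:(340+u/5.4-.4,155+v/5.4-.4); l=lambda u,v:(115+u/5-.4,205+v/5-.4)
T=dict(ch=((541,77),(672,443),.049),dr=((390,135),(512,455),.046),ce=((275,245),(355,482),.042),ro=((103,198),(205,528),.045))
for k,(a,b,z) in T.items():
    A=px2w(P,r(*a),z);B=px2w(P,r(*b),z); d=A-B; print(k,((A+B)/2).round(4),np.hypot(*d[:2]).round(4),np.degrees(np.arctan2(d[1],d[0])).round(1))
for nm,f,a,b in(('fullL',r,(78,362),(127,507)),('emptyR',l,(628,101),(651,247))):
    A=px2w(P,f(*a),.012);B=px2w(P,f(*b),.012);d=A-B;print(nm,A.round(4),B.round(4),np.hypot(*d[:2]),np.degrees(np.arctan2(d[1],d[0])))
A=px2w(P,l(130,350),.012);print('emptyL near end',A, 'near R end',px2w(P,l(655,263),.012))
print(viewer.camera_params('wrist'))
```

```text
ch [ 0.5549 -0.304   0.049 ] 0.1525 11.7
dr [ 0.5455 -0.2431  0.046 ] 0.1342 13.7
ce [ 0.5225 -0.1886  0.042 ] 0.0978 12.1
ro [ 0.5267 -0.1261  0.045 ] 0.1352 11.4
fullL [ 0.5361 -0.1011  0.012 ] [ 0.4764 -0.1151  0.012 ] 0.061308083538278095 13.16449017783086
emptyR [0.5458 0.1426 0.012 ] [0.4818 0.1354 0.012 ] 0.06442189361542625 6.45015502872463
emptyL near end [0.45310057 0.35434999 0.012     ] near R end [0.47482766 0.1339966  0.012     ]
{'fx': 333.85857182357967, 'fy': 333.85857182357967, 'cx': 325.4390591121364, 'cy': 242.99615143849243, 'dist': array([-0.00389909,  0.        ,  0.        ,  0.        ,  0.        ]), 'extrinsics': array([[-0.26151485,  0.9651947 ,  0.00302972,  0.67335724],
       [-0.92374594, -0.24937201, -0.29070096,  0.03722929],
       [-0.2798275 , -0.07882131,  0.95680916, -0.39146861],
       [ 0.        ,  0.        ,  0.        ,  1.        ]])}
```

```bash
cat >> h.py <<'E'
def go(xyz,yaw,label=''):
    o=sensors.get_obs(); Rm=R.from_euler('xyz',o['orientation'],degrees=True); W=R.from_euler('xyz',[180,0,yaw],degrees=True)
    s=Rm.inv().apply(np.array(xyz)-o['tool_pos']); t=(Rm.inv()*W).as_rotvec(degrees=True)
    print(label,'shift',s.round(4),'len',np.linalg.norm(s).round(3),'turn',t.round(2))
E
python3 -m pendant '[[1,[-0.027,0.015,-0.008],[0,0,0]],[1,[-0.054,0.03,-0.016],[0,0,0]],[1,[-0.081,0.045,-0.024],[0,0,0]],[1,[-0.108,0.06,-0.032],[0,0,0]],[1,[-0.135,0.075,-0.04],[0,0,0]],[1,[-0.162,0.09,-0.048],[0,0,0]],[1,[-0.189,0.105,-0.056],[0,0,0]],[1,[-0.216,0.12,-0.064],[0,0,0]],[1,[-0.243,0.135,-0.072],[0,0,0]],[1,[-0.27,0.15,-0.08],[0,0,2.7]]]'
python3 -m pendant '[[1,[-0.034,0.012,0],[0,0,0]],[1,[-0.068,0.024,0],[0,0,0]],[1,[-0.102,0.036,0],[0,0,0]],[1,[-0.136,0.048,0],[0,0,0]],[1,[-0.17,0.065,0],[0,0,0]],[1,[-0.204,0.09,0],[0,0,0]],[1,[-0.238,0.12,0],[0,0,0]],[1,[-0.262,0.14,0],[0,0,0]],[1,[-0.262,0.14,0],[0,0,0]],[1,[-0.262,0.14,0],[0,0,0]]]'
python3 - <<'E'
from h import *
o=sensors.get_obs();print(o['tool_pos'],o['orientation'],o['qvel'].round(2))
snap('wrist','w1.png')
go((.60,.27,.27),-173.5)
E
```

```text
clock: 0.93
tool_pos: [0.3991, -0.4342, 0.2738]
orientation: [180.0, -0.0, -167.4]
force: [0.2, -0.5, -0.5]
opening: 0.0876
gripper_force: 0.0
clock: 1.77
tool_pos: [0.6246, -0.2401, 0.2725]
orientation: [180.0, -0.1, -167.3]
force: [-0.3, -0.2, 0.6]
opening: 0.0878
gripper_force: 0.0
[ 0.62464782 -0.24009084  0.27248393] [ 1.79955075e+02 -9.34924069e-02 -1.67294005e+02] [-2.36 -1.06 -0.6   0.43 -0.19  0.73]
 shift [-0.0884  0.5041  0.003 ] len 0.512 turn [ 0.02 -0.08  6.13]
```

View pics/w1.png

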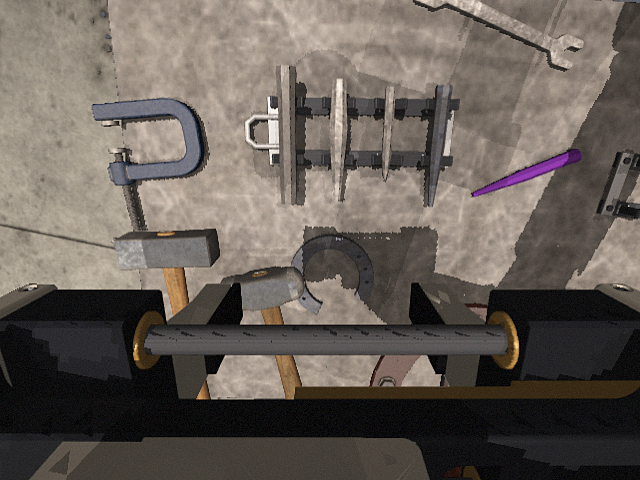

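The wrist view, which has the robot side up, shows the chisel at (287,135), the drift at (339,140), the centre punch at (388,133) and the round punch at (438,145), with the loop at the chisel end. I'll now move over the empty rack to photograph it the same way.

```bash
python3 -m pendant '[[1,[-0.009,0.036,0],[0,0,0]],[1,[-0.018,0.072,0],[0,0,0]],[1,[-0.027,0.108,0],[0,0,0]],[1,[-0.027,0.144,0],[0,0,0]],[1,[-0.027,0.18,0],[0,0,0]],[1,[-0.027,0.216,0],[0,0,0]],[1,[-0.027,0.252,0],[0,0,0]],[1,[-0.027,0.288,0],[0,0,0]],[1,[-0.027,0.324,0],[0,0,3]],[1,[-0.027,0.36,0],[0,0,6]]]' | head -2
python3 -m pendant '[[1,[-0.016,0.036,0],[0,0,0]],[1,[-0.032,0.072,0],[0,0,0]],[1,[-0.048,0.108,0],[0,0,0]],[1,[-0.062,0.144,0],[0,0,0]],[1,[-0.062,0.144,0],[0,0,0]],[1,[-0.062,0.144,0],[0,0,0]],[1,[-0.062,0.144,0],[0,0,0]]]'
python3 - <<'E'
from h import *
import pickle
P,_=snap('wrist','w2.png'); pickle.dump(P,open('P2.pkl','wb'))
a=cv2.imread('pics/w1.png')[55:215,240:470]; cv2.imwrite('pics/w1c.png',cv2.resize(a,None,fx=3.4,fy=3.4,interpolation=2))
E
```

```text
clock: 2.65
tool_pos: [0.5713, 0.1152, 0.2741]
clock: 3.23
tool_pos: [0.6173, 0.2642, 0.2734]
orientation: [-180.0, -0.0, -173.5]
force: [0.2, -0.6, 0.6]
opening: 0.088
gripper_force: 0.0
```

View pics/w2.png

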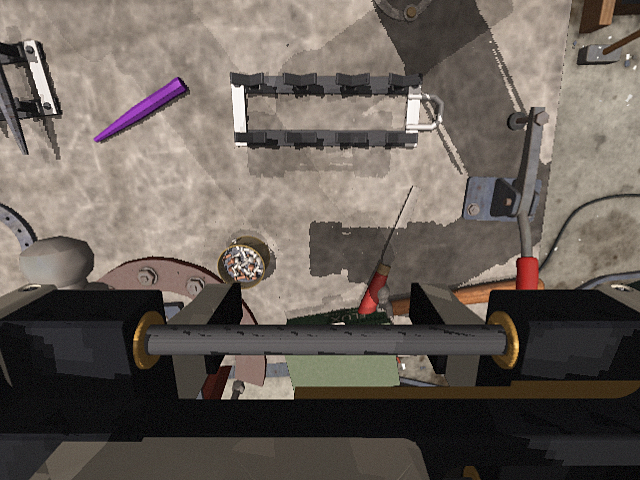

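View pics/w1c.png

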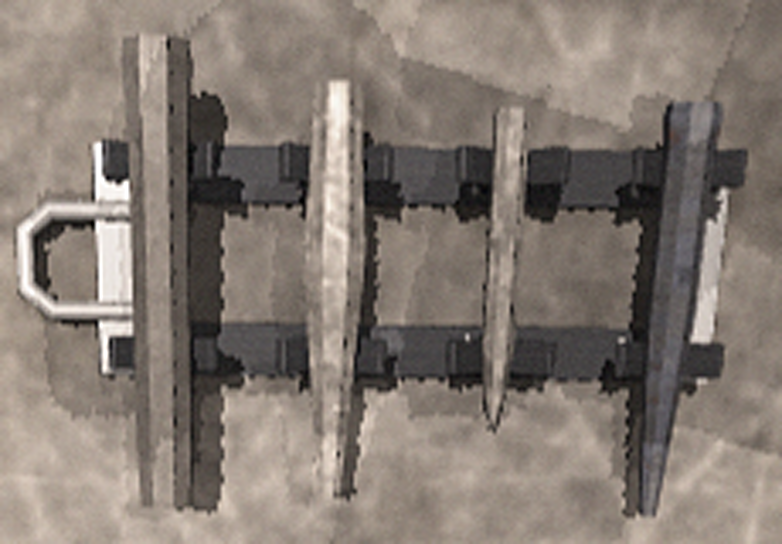

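Run:
```python
from h import *
a=cv2.imread('pics/w2.png')[60:160,225:450]; cv2.imwrite('pics/w2c.png',cv2.resize(a,None,fx=3.4,fy=3.4,interpolation=2))
```

```text
(no output)
```

View pics/w2c.png

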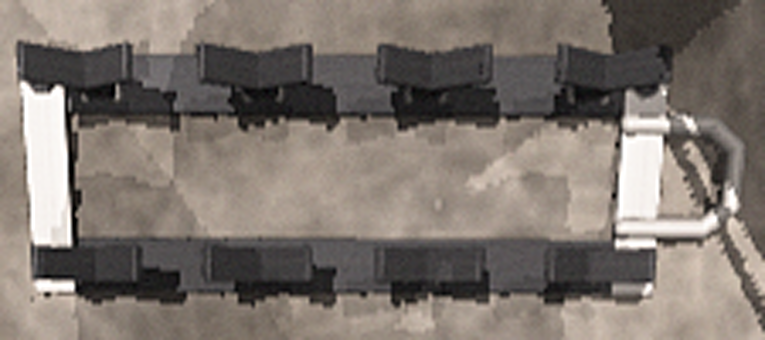

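```bash
cat > fit.py <<'E'
from h import *
import pickle
from scipy.optimize import least_squares
P2=pickle.load(open('P2.pkl','rb'))
o=sensors.get_obs()
def Tm(pos,eul):
    T=np.eye(4);T[:3,:3]=R.from_euler('xyz',eul,degrees=True).as_matrix();T[:3,3]=pos;return T
C=np.array(P2['extrinsics'])@Tm(o['tool_pos'],o['orientation'])
P1=dict(P2); P1['extrinsics']=C@np.linalg.inv(Tm([.62464782,-.24009084,.27248393],[179.955,-.0935,-167.294]))
c2=lambda u,v:(225+(u+.5)/3.4-.5,60+(v+.5)/3.4-.5); c1=lambda u,v:(240+(u+.5)/3.4-.5,55+(v+.5)/3.4-.5)
def fit(P,M,px,z0):
    def f(p):
        c,s=np.cos(p[2]),np.sin(p[2]); X=np.c_[p[0]+c*M[:,0]-s*M[:,1],p[1]+s*M[:,0]+c*M[:,1],M[:,2]]
        return (w2px(P,X)-px).ravel()
    r=least_squares(f,z0); return r.x,r.fun.reshape(-1,2)
if __name__=='__main__':
    M=[];px=[]
    nu=[(18,131),(198,312),(377,492),(557,671)];fu=[(33,137),(210,313),(376,486),(548,655)]
    for y,n,f in zip((-.09,-.03,.03,.09),nu,fu):
        for s,i in((-1,0),(1,1)):
            M+=[(.002,y+s*.018,.051),(.062,y+s*.018,.051)];px+=[c2(n[i],62),c2(f[i],263)]
    p,res=fit(P2,np.array(M),np.array(px),[.47,.24,.1]); print('empty',p[:2].round(4),np.degrees(p[2]).round(2),'\n',res.round(1).tolist())
    e=p
    for y in(.09,.03,-.03,-.09): print(y,(e[:2]+[np.cos(e[2])*.032-np.sin(e[2])*y,np.sin(e[2])*.032+np.cos(e[2])*y]).round(4))
    # tools: (near end mid, far end mid) , z of axis, length
    T=dict(ch=((156,38),(167,507),.049),dr=((339,82),(337,496),.046),ce=((510,108),(494,428),.042),ro=((694,103),(642,515),.045))
    for k,(a,b,z) in T.items():
        A=px2w(P1,c1(*a),z);B=px2w(P1,c1(*b),z);d=B-A;print(k,((A+B)/2).round(4),A[:2].round(4),np.hypot(*d[:2]).round(4),np.degrees(np.arctan2(d[1],d[0])).round(2))
    # full rack rests rims visible: near/far row
    M=[(.002,-.09-.018,.051),(.062,-.108,.051),(.002,.108,.051),(.062,.108,.051),(.002,.012,.051),(.062,.012,.051),(.002,.048,.051),(.062,.048,.051),(.002,-.048,.051),(.062,-.048,.051),(.002,-.012,.051),(.062,-.012,.051)]
    q=[(103,160),(110,353),(746,167),(722,360),(460,162),(450,355),(569,163),(552,356),(281,160),(279,354),(392,162),(387,355)]
    p,res=fit(P1,np.array(M),np.array([c1(*i) for i in q]),[.5,-.2,.2]);print('full',p[:2].round(4),np.degrees(p[2]).round(2),'\n',res.round(1).tolist())
    for y in(-.09,-.03,.03,.09): print(y,(p[:2]+[np.cos(p[2])*.032-np.sin(p[2])*y,np.sin(p[2])*.032+np.cos(p[2])*y]).round(4))
E
python3 fit.py
```

```text
empty [0.4698 0.2489] 6.44 
 [[0.2, 1.6], [-0.0, -1.6], [-1.1, 1.6], [-0.1, -1.6], [0.5, 1.5], [-1.2, -1.7], [-1.0, 1.5], [-0.9, -1.7], [1.1, 1.5], [1.0, -1.7], [-0.7, 1.5], [-0.8, -1.7], [1.5, 1.5], [1.3, -1.7], [-0.1, 1.6], [0.4, -1.7]]
0.09 [0.4915 0.342 ]
0.03 [0.4982 0.2823]
-0.03 [0.505  0.2227]
-0.09 [0.5117 0.1631]
ch [ 0.5534 -0.3011  0.049 ] [ 0.4775 -0.3175] 0.1554 12.2
dr [ 0.5444 -0.2401  0.046 ] [ 0.4766 -0.2558] 0.1392 13.05
ce [ 0.5234 -0.1855  0.042 ] [ 0.4709 -0.1973] 0.1075 12.7
ro [ 0.5253 -0.1247  0.045 ] [ 0.4563 -0.1376] 0.1405 10.58
full [ 0.4944 -0.222 ] 12.06 
 [[0.3, 0.9], [0.1, -1.7], [-0.4, 1.1], [0.4, -1.8], [0.1, 1.6], [0.4, -1.2], [-0.5, 1.7], [0.5, -1.2], [0.4, 1.5], [0.6, -1.5], [-0.8, 1.3], [-1.1, -1.5]]
-0.09 [ 0.5445 -0.3033]
-0.03 [ 0.532  -0.2446]
0.03 [ 0.5195 -0.186 ]
0.09 [ 0.5069 -0.1273]
```

```bash
python3 -m pendant '[[0,[0.03,-0.02,0],[0,0,0]],[0,[0.06,-0.045,0],[0,0,0]],[0,[0.08,-0.08,0],[0,0,0]],[0,[0.1,-0.115,0],[0,0,0]],[0,[0.11,-0.15,0],[0,0,0]],[0,[0.12,-0.19,0],[0,0,0]],[0,[0.12,-0.23,0],[0,0,0]],[0,[0.12,-0.27,0],[0,0,0]],[0,[0.12,-0.31,0],[0,0,0]],[0,[0.12,-0.35,0],[0,0,0]]]' | head -2
python3 -m pendant '[[0,[0.003,-0.033,0.02],[0,0,0]],[0,[0.006,-0.066,0.04],[0,0,0]],[0,[0.009,-0.099,0.06],[0,0,0]],[0,[0.012,-0.132,0.08],[0,0,0]],[0,[0.014,-0.165,0.1],[0,0,-3]],[0,[0.016,-0.19,0.12],[0,0,-5.5]],[0,[0.016,-0.205,0.12],[0,0,-5.5]],[0,[0.016,-0.205,0.12],[0,0,-5.5]],[0,[0.016,-0.205,0.12],[0,0,-5.5]]]'
python3 -c "
from h import *
go((.5445,-.3033,.03),-168)"
```

```text
clock: 4.12
tool_pos: [0.5367, -0.0994, 0.275]
clock: 4.87
tool_pos: [0.5446, -0.3031, 0.1546]
orientation: [-180.0, 0.0, -168.2]
force: [0.3, -0.8, 0.1]
opening: 0.044
gripper_force: 0.0
 shift [ 2.000e-04 -1.000e-04  1.246e-01] len 0.125 turn [-0.03  0.03 -0.19]
```

```bash
python3 -m pendant '[[0,[0,0,0.03],[0,0,0]],[0,[0,0,0.06],[0,0,0]],[0,[0,0,0.085],[0,0,0]],[0,[0,0,0.105],[0,0,0]],[0,[0,0,0.12],[0,0,0]],[0,[0,0,0.125],[0,0,0]],[0,[0,0,0.125],[0,0,0]],[0,[0,0,0.125],[0,0,0]]]'
python3 -m pendant '[[-1,[0,0,0],[0,0,0]],[-1,[0,0,0],[0,0,0]],[-1,[0,0,0],[0,0,0]],[-1,[0,0,0],[0,0,0]],[-1,[0,0,0],[0,0,0]],[-1,[0,0,0],[0,0,0]]]'
```

```text
clock: 5.53
tool_pos: [0.5462, -0.3014, 0.0303]
orientation: [-179.9, 0.1, -167.9]
force: [-0.4, 0.1, 0.4]
opening: 0.0441
gripper_force: 0.0
clock: 6.03
tool_pos: [0.5453, -0.3016, 0.0288]
orientation: [-180.0, 0.0, -168.0]
force: [0.6, 0.7, 0.5]
opening: 0.0093
gripper_force: 0.0
```

```bash
python3 -m pendant '[[-1,[0,0,0],[0,0,0]],[-1,[0,0,0],[0,0,0]]]'
python3 - <<'E'
from h import *
a=snap('wrist','w3.png')[1][:,:,::-1]; b=snap('side','s3.png')[1][:,:,::-1]
b=cv2.resize(b[200:380,240:440],(500,450)); a=cv2.resize(a,(300,225))
c=np.zeros((450,800,3),np.uint8); c[:,:500]=b;c[:225,500:]=a;cv2.imwrite('pics/c3.png',c)
E
```

```text
clock: 6.2
tool_pos: [0.5452, -0.3016, 0.0286]
orientation: [180.0, -0.0, -168.0]
force: [0.6, 0.1, -0.6]
opening: 0.0011
gripper_force: 0.0
```

View pics/c3.png

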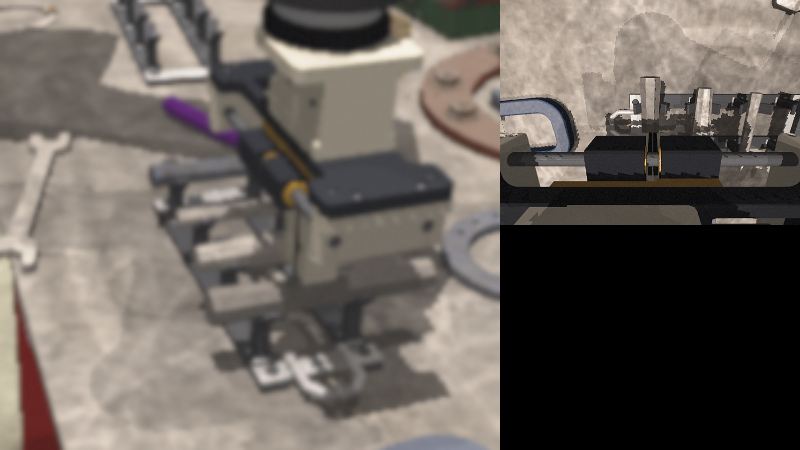

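Run:
```python
from h import *
o=sensors.get_obs();print(o)
P=viewer.camera_params('side');W=viewer.camera_params('wrist')
t=o['tool_pos']
X=[t,t+[0,0,.019],t+[0,0,.066],[.4775,-.3175,.049],[.6293,-.2847,.049]]
a=cv2.imread('pics/s3.png');b=cv2.imread('pics/w3.png')
print(w2px(P,X).round(0).tolist(),w2px(W,X).round(0).tolist())
for p in w2px(P,X): cv2.circle(a,tuple(int(i) for i in p),1,(0,0,255),-1)
a=cv2.resize(a[230:380,290:440],(480,480)); b=cv2.resize(b[120:440,200:520],(320,320))
c=np.zeros((480,800,3),np.uint8); c[:,:480]=a;c[:320,480:]=b;cv2.imwrite('pics/c4.png',c)
```

```text
{'clock': 6.3, 'joint_pos': array([-1.10242067e+01,  2.41851847e+01, -1.74619108e+01,  1.92773227e-03,
       -4.83627625e+01, -6.69518438e+01]), 'qvel': array([-0.02495362,  0.0416158 , -0.04104796, -0.02472539,  0.01751848,
       -0.07060785]), 'tau': array([-3.15532052e-03, -5.70141113e+01,  2.32394224e+01,  5.54872736e+00,
       -6.00449019e-02, -2.38639605e-04]), 'tool_pos': array([ 0.54520903, -0.30163342,  0.02857799]), 'orientation': array([ 1.79997466e+02, -9.63498045e-03, -1.67974769e+02]), 'force': array([ 0.25757151,  0.99133841, -0.09777363]), 'moment': array([-0.02528984, -0.00534652,  0.03851608]), 'gripper_force': 0.0, 'opening': 0.00029823541010482097}
[[362.0, 326.0], [362.0, 316.0], [364.0, 291.0], [322.0, 323.0], [410.0, 307.0]] [[324.0, 276.0], [324.0, 289.0], [324.0, 335.0], [321.0, 161.0], [323.0, 414.0]]
```

View pics/c4.png

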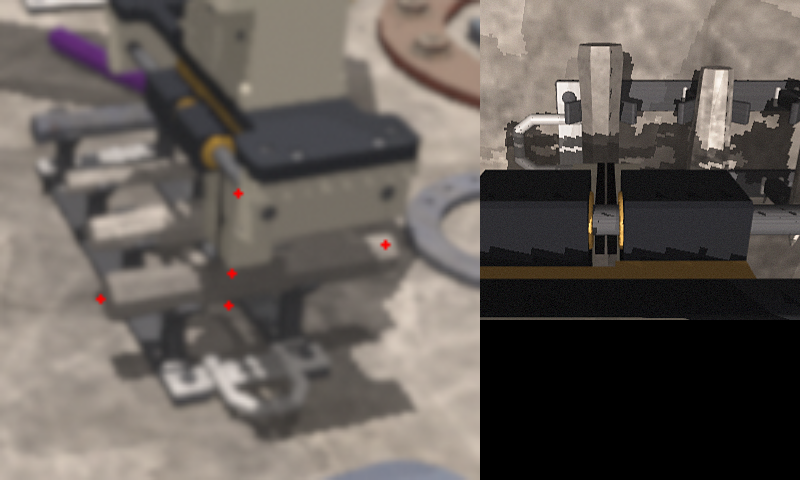

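```bash
python3 -m pendant '[[-0.2,[0,0,0],[0,0,0]],[-0.2,[0,0,0],[0,0,0]],[0,[0,0,0],[0,0,0]],[0,[0,0,0],[0,0,0]],[0,[0,0,0],[0,0,0]],[0,[0,0,0],[0,0,0]]]' | tail -3
python3 - <<'E'
from h import *
a=cv2.imread('pics/w3.png'); P,b=snap('wrist','w4.png'); b=b[:,:,::-1]; P,s=snap('side','s4.png'); s=s[:,:,::-1]; s0=cv2.imread('pics/side0.png')
f=lambda i:cv2.resize(i[150:330,260:390],(260,360),interpolation=0)
g=lambda i:cv2.resize(i[260:350,305:435],(390,270),interpolation=2)
c=np.zeros((640,800,3),np.uint8)[:600]; c[:360,:260]=f(a);c[:360,265:525]=f(b);c[330:600,405:795]=g(s); c[:270,530:]=g(s0)[:,:270]
cv2.imwrite('pics/c5.png',c)
E
```

```text
force: [-0.5, 0.0, -0.2]
opening: 0.0349
gripper_force: 0.0
```

View pics/c5.png

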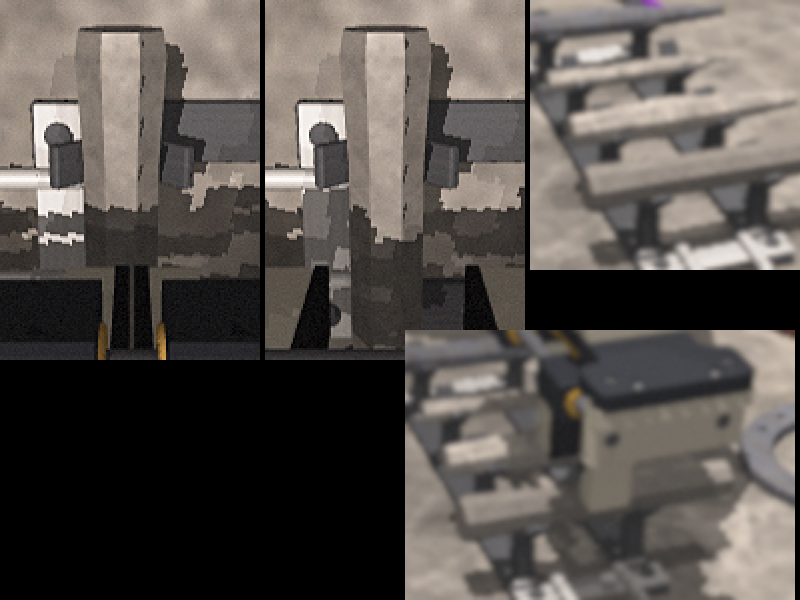

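The fingertips stop about 30 mm short of the reported TCP. In the wrist view, the tip gap is 68 px for a 35 mm opening, so the tip depth is about 0.172 m against 0.20 m for the TCP. The fingers therefore shut above the chisel without touching it. I'll go about 25 mm deeper, watch the force, and grip again.

```bash
python3 -m pendant '[[0,[0,0,0.008],[0,0,0]],[0,[0,0,0.016],[0,0,0]],[0,[0,0,0.022],[0,0,0]],[0,[0,0,0.025],[0,0,0]],[0,[0,0,0.025],[0,0,0]]]'
python3 -m pendant '[[-1,[0,0,0],[0,0,0]],[-1,[0,0,0],[0,0,0]],[-1,[0,0,0],[0,0,0]],[-1,[0,0,0],[0,0,0]],[-1,[0,0,0],[0,0,0]],[-1,[0,0,0],[0,0,0]]]'
python3 - <<'E'
from h import *
P,b=snap('wrist','w5.png')
E
```

```text
clock: 7.32
tool_pos: [0.5444, -0.3014, 0.0022]
orientation: [179.9, -0.1, -168.0]
force: [0.5, 0.1, 0.2]
opening: 0.0438
gripper_force: 0.0
clock: 7.82
tool_pos: [0.5465, -0.3034, 0.0051]
orientation: [-179.8, 0.1, -167.9]
force: [-0.6, -6.6, 3.3]
opening: 0.0205
gripper_force: 30.0
```

The chisel is gripped: 20.5 mm opening at 30 N. I'll lift and carry it.

```bash
python3 -m pendant '[[-1,[0,0,-0.005],[0,0,0]],[-1,[0,0,-0.015],[0,0,0]],[-1,[0,0,-0.035],[0,0,0]],[-1,[0,0,-0.06],[0,0,0]],[-1,[0,0,-0.09],[0,0,0]],[-1,[0,0,-0.12],[0,0,0]],[-1,[0,0,-0.15],[0,0,0]],[-1,[0,0,-0.175],[0,0,0]],[-1,[0,0,-0.195],[0,0,0]],[-1,[0,0,-0.2],[0,0,0]]]'
python3 -m pendant '[[-1,[-0.001,0.01,0],[0,0,0]],[-1,[-0.003,0.03,0],[0,0,0]],[-1,[-0.007,0.06,0],[0,0,0]],[-1,[-0.011,0.095,0],[0,0,0]],[-1,[-0.015,0.13,0],[0,0,0]],[-1,[-0.02,0.165,0],[0,0,0]],[-1,[-0.025,0.2,0],[0,0,0]],[-1,[-0.03,0.235,0],[0,0,0]],[-1,[-0.035,0.27,0],[0,0,0]],[-1,[-0.04,0.3,0],[0,0,0]]]'|head -2
python3 -m pendant '[[-1,[-0.004,0.035,0],[0,0,0]],[-1,[-0.008,0.07,0],[0,0,0]],[-1,[-0.012,0.105,0],[0,0,0]],[-1,[-0.017,0.14,0],[0,0,0]],[-1,[-0.022,0.175,0],[0,0,0]],[-1,[-0.027,0.21,0],[0,0,0]],[-1,[-0.031,0.245,0],[0,0,1]],[-1,[-0.035,0.28,0],[0,0,2.5]],[-1,[-0.038,0.305,0],[0,0,4]],[-1,[-0.04,0.32,0],[0,0,5.5]]]'|head -2
python3 -m pendant '[[-1,[-0.001,0.015,0],[0,0,0]],[-1,[-0.001,0.02,0],[0,0,0]],[-1,[-0.001,0.02,0],[0,0,0]],[-1,[-0.001,0.02,0],[0,0,0]],[-1,[-0.001,0.02,0],[0,0,0]]]'
python3 -c "
from h import *
go((.4915,.342,.0045),-173.56)"
```

```text
clock: 8.7
tool_pos: [0.5467, -0.302, 0.2084]
orientation: [-179.8, 0.3, -167.9]
force: [1.2, -0.9, -1.8]
opening: 0.0203
gripper_force: 30.0
clock: 9.53
tool_pos: [0.5199, 0.0024, 0.2021]
clock: 10.37
tool_pos: [0.4923, 0.3239, 0.2015]
clock: 10.78
tool_pos: [0.4929, 0.3404, 0.2034]
orientation: [-180.0, -0.0, -173.5]
force: [0.6, 0.3, -3.8]
opening: 0.0204
gripper_force: 30.0
 shift [0.0011 0.0018 0.1989] len 0.199 turn [-0.02 -0.03  0.07]
```

```bash
python3 -m pendant '[[-1,[0.001,0.002,0.02],[0,0,0]],[-1,[0.001,0.002,0.05],[0,0,0]],[-1,[0.001,0.002,0.08],[0,0,0]],[-1,[0.001,0.002,0.11],[0,0,0]],[-1,[0.001,0.002,0.135],[0,0,0]],[-1,[0.001,0.002,0.155],[0,0,0]],[-1,[0.001,0.002,0.17],[0,0,0]],[-1,[0.001,0.002,0.18],[0,0,0]],[-1,[0.001,0.002,0.186],[0,0,0]],[-1,[0.001,0.002,0.19],[0,0,0]]]'
python3 -m pendant '[[-1,[0,0,0.002],[0,0,0]],[-1,[0,0,0.004],[0,0,0]],[-1,[0,0,0.006],[0,0,0]],[-1,[0,0,0.008],[0,0,0]],[-1,[0,0,0.009],[0,0,0]],[-1,[0,0,0.009],[0,0,0]],[-1,[0,0,0.009],[0,0,0]]]'
```

```text
clock: 11.62
tool_pos: [0.4921, 0.3429, 0.0135]
orientation: [-180.0, 0.0, -173.5]
force: [-0.3, -0.5, -3.2]
opening: 0.021
gripper_force: 30.0
clock: 12.2
tool_pos: [0.4925, 0.3431, 0.0064]
orientation: [180.0, 0.1, -173.4]
force: [-1.5, -4.6, 8.7]
opening: 0.0204
gripper_force: 30.0
```

```bash
python3 -m pendant '[[-0.4,[0,0,0],[0,0,0]],[-0.2,[0,0,0],[0,0,0]],[0,[0,0,0],[0,0,0]],[0,[0,0,0],[0,0,0]],[0,[0,0,0],[0,0,0]],[0,[0,0,0],[0,0,0]],[0,[0,0,-0.015],[0,0,0]],[0,[0,0,-0.04],[0,0,0]],[0,[0,0,-0.08],[0,0,0]],[0,[0,0,-0.12],[0,0,0]]]'
python3 -c "
from h import *
go((.532,-.244,.2),-168)"
```

```text
clock: 13.03
tool_pos: [0.4911, 0.3425, 0.1249]
orientation: [-179.9, -0.1, -173.5]
force: [0.7, 1.0, 0.2]
opening: 0.0437
gripper_force: 0.0
 shift [ 0.0262 -0.5875 -0.0737] len 0.593 turn [-0.12 -0.13 -5.47]
```

```bash
python3 -m pendant '[[0,[0.002,-0.025,0],[0,0,0]],[0,[0.004,-0.06,0],[0,0,0]],[0,[0.006,-0.1,0],[0,0,0]],[0,[0.008,-0.14,0],[0,0,0]],[0,[0.01,-0.18,0],[0,0,0]],[0,[0.012,-0.22,0],[0,0,0]],[0,[0.014,-0.26,0],[0,0,0]],[0,[0.016,-0.3,0],[0,0,0]],[0,[0.018,-0.34,0],[0,0,0]],[0,[0.02,-0.38,0],[0,0,0]]]'|head -2
python3 -m pendant '[[0,[0.001,-0.04,0],[0,0,0]],[0,[0.002,-0.08,0],[0,0,0]],[0,[0.003,-0.12,0],[0,0,-1]],[0,[0.004,-0.155,0],[0,0,-2]],[0,[0.005,-0.185,0],[0,0,-4]],[0,[0.006,-0.205,0],[0,0,-5.5]],[0,[0.006,-0.207,0],[0,0,-5.5]],[0,[0.006,-0.207,0],[0,0,-5.5]],[0,[0.006,-0.207,0],[0,0,-5.5]]]'|head -3
python3 -c "
from h import *
go((.532,-.244,-.003),-168)"
```

```text
clock: 13.87
tool_pos: [0.515, -0.0382, 0.125]
clock: 14.62
tool_pos: [0.5325, -0.2427, 0.1244]
orientation: [180.0, -0.0, -168.0]
 shift [ 0.0007 -0.0012  0.1274] len 0.127 turn [ 0.02 -0.02 -0.03]
```

```bash
python3 -m pendant '[[0,[0,-0.001,0.03],[0,0,0]],[0,[0,-0.001,0.06],[0,0,0]],[0,[0,-0.001,0.085],[0,0,0]],[0,[0,-0.001,0.105],[0,0,0]],[0,[0,-0.001,0.118],[0,0,0]],[0,[0,-0.001,0.124],[0,0,0]],[0,[0,-0.001,0.126],[0,0,0]],[0,[0,-0.001,0.126],[0,0,0]],[0,[0,-0.001,0.126],[0,0,0]]]'
python3 -m pendant '[[-1,[0,0,0],[0,0,0]],[-1,[0,0,0],[0,0,0]],[-1,[0,0,0],[0,0,0]],[-1,[0,0,0],[0,0,0]],[-1,[0,0,0],[0,0,0]],[-1,[0,0,0],[0,0,0]],[-1,[0,0,0],[0,0,0]]]'
```

```text
clock: 15.37
tool_pos: [0.5338, -0.2435, -0.0003]
orientation: [-180.0, 0.1, -167.9]
force: [0.1, -0.1, 0.0]
opening: 0.0438
gripper_force: 0.0
clock: 15.95
tool_pos: [0.5339, -0.2451, -0.0003]
orientation: [-179.9, 0.1, -167.9]
force: [0.4, -6.6, 2.8]
opening: 0.02
gripper_force: 30.0
```

```bash
python3 -m pendant '[[-1,[0,0,-0.005],[0,0,0]],[-1,[0,0,-0.015],[0,0,0]],[-1,[0,0,-0.035],[0,0,0]],[-1,[0,0,-0.06],[0,0,0]],[-1,[0,0,-0.09],[0,0,0]],[-1,[0,0,-0.12],[0,0,0]],[-1,[0,0,-0.15],[0,0,0]],[-1,[0,0,-0.175],[0,0,0]],[-1,[0,0,-0.195],[0,0,0]],[-1,[0,0,-0.2],[0,0,0]]]'
python3 -m pendant '[[-1,[-0.001,0.01,0],[0,0,0]],[-1,[-0.003,0.03,0],[0,0,0]],[-1,[-0.007,0.06,0],[0,0,0]],[-1,[-0.011,0.09,0],[0,0,0]],[-1,[-0.015,0.12,0],[0,0,0]],[-1,[-0.02,0.15,0],[0,0,0]],[-1,[-0.025,0.18,0],[0,0,0]],[-1,[-0.03,0.21,0],[0,0,0]],[-1,[-0.035,0.24,0],[0,0,0]],[-1,[-0.04,0.27,0],[0,0,0]]]'|head -2
python3 -m pendant '[[-1,[-0.004,0.03,0],[0,0,0]],[-1,[-0.008,0.06,0],[0,0,0]],[-1,[-0.012,0.09,0],[0,0,0]],[-1,[-0.017,0.12,0],[0,0,0]],[-1,[-0.022,0.15,0],[0,0,0]],[-1,[-0.027,0.18,0],[0,0,1]],[-1,[-0.031,0.21,0],[0,0,2]],[-1,[-0.034,0.235,0],[0,0,4]],[-1,[-0.035,0.25,0],[0,0,5.5]],[-1,[-0.035,0.253,0],[0,0,5.5]]]'|head -2
python3 -m pendant '[[-1,[0,0,0],[0,0,0]],[-1,[0,0,0],[0,0,0]],[-1,[0,0,0],[0,0,0]]]'
python3 -c "
from h import *
go((.4995,.2823,.0),-173.56)"
```

```text
clock: 16.78
tool_pos: [0.5343, -0.2441, 0.2033]
orientation: [-179.9, 0.3, -167.9]
force: [0.2, -0.2, -2.3]
opening: 0.0204
gripper_force: 30.0
clock: 17.62
tool_pos: [0.5139, 0.0303, 0.1971]
clock: 18.45
tool_pos: [0.4955, 0.2855, 0.1965]
clock: 18.7
tool_pos: [0.4968, 0.2824, 0.1981]
orientation: [-180.0, -0.1, -173.5]
force: [-0.0, -0.6, -3.3]
opening: 0.0205
gripper_force: 30.0
 shift [-0.0029 -0.0003  0.1981] len 0.198 turn [-0.04 -0.06  0.08]
```

```bash
python3 -m pendant '[[-1,[-0.002,0,0.02],[0,0,0]],[-1,[-0.002,0,0.05],[0,0,0]],[-1,[-0.002,0,0.08],[0,0,0]],[-1,[-0.002,0,0.11],[0,0,0]],[-1,[-0.002,0,0.135],[0,0,0]],[-1,[-0.002,0,0.155],[0,0,0]],[-1,[-0.002,0,0.17],[0,0,0]],[-1,[-0.002,0,0.18],[0,0,0]],[-1,[-0.002,0,0.186],[0,0,0]],[-1,[-0.002,0,0.19],[0,0,0]]]'|head -2
python3 -m pendant '[[-1,[0,0,0.002],[0,0,0]],[-1,[0,0,0.004],[0,0,0]],[-1,[0,0,0.006],[0,0,0]],[-1,[0,0,0.008],[0,0,0]],[-1,[0,0,0.008],[0,0,0]],[-1,[0,0,0.008],[0,0,0]]]'
python3 -m pendant '[[-0.4,[0,0,0],[0,0,0]],[-0.2,[0,0,0],[0,0,0]],[-0.1,[0,0,0],[0,0,0]],[-0.1,[0,0,0],[0,0,0]],[-0.1,[0,0,0],[0,0,0]],[-0.1,[0,0,0],[0,0,0]],[-0.1,[0,0,-0.015],[0,0,0]],[0,[0,0,-0.04],[0,0,0]],[0,[0,0,-0.08],[0,0,0]],[0,[0,0,-0.12],[0,0,0]]]'
python3 -c "
from h import *
go((.5195,-.186,.12),-168)"
```

```text
clock: 19.53
tool_pos: [0.4995, 0.2831, 0.0084]
clock: 20.03
tool_pos: [0.4998, 0.2834, 0.0015]
orientation: [-180.0, 0.1, -173.5]
force: [2.1, -3.6, 2.9]
opening: 0.0201
gripper_force: 30.0
clock: 20.87
tool_pos: [0.4985, 0.2828, 0.1211]
orientation: [-179.9, -0.1, -173.5]
force: [1.2, 2.1, -0.3]
opening: 0.0436
gripper_force: 0.0
 shift [ 0.0324 -0.4682  0.002 ] len 0.469 turn [-0.1  -0.13 -5.47]
```

```bash
python3 -m pendant '[[0,[0.003,-0.025,0],[0,0,0]],[0,[0.006,-0.06,0],[0,0,0]],[0,[0.009,-0.095,0],[0,0,0]],[0,[0.012,-0.13,0],[0,0,0]],[0,[0.015,-0.165,0],[0,0,0]],[0,[0.018,-0.2,0],[0,0,0]],[0,[0.021,-0.235,0],[0,0,0]],[0,[0.024,-0.27,0],[0,0,0]],[0,[0.027,-0.305,0],[0,0,0]],[0,[0.03,-0.34,0],[0,0,0]]]'|head -2
python3 -m pendant '[[0,[0.001,-0.035,0],[0,0,0]],[0,[0.002,-0.07,0],[0,0,-1]],[0,[0.002,-0.1,0],[0,0,-3]],[0,[0.002,-0.12,0],[0,0,-5.5]],[0,[0.002,-0.128,0],[0,0,-5.5]],[0,[0.002,-0.128,0],[0,0,-5.5]],[0,[0.002,-0.128,0],[0,0,-5.5]]]'|head -3
python3 -c "
from h import *
go((.5195,-.186,-.007),-168)"
```

```text
clock: 21.7
tool_pos: [0.5079, -0.0591, 0.1209]
clock: 22.28
tool_pos: [0.5205, -0.185, 0.1204]
orientation: [180.0, -0.0, -168.1]
 shift [ 0.0011 -0.0008  0.1274] len 0.127 turn [ 0.02 -0.02 -0.09]
```

```bash
python3 -m pendant '[[0,[0.001,-0.001,0.03],[0,0,0]],[0,[0.001,-0.001,0.06],[0,0,0]],[0,[0.001,-0.001,0.085],[0,0,0]],[0,[0.001,-0.001,0.105],[0,0,0]],[0,[0.001,-0.001,0.118],[0,0,0]],[0,[0.001,-0.001,0.124],[0,0,0]],[0,[0.001,-0.001,0.127],[0,0,0]],[0,[0.001,-0.001,0.127],[0,0,0]]]'
python3 -m pendant '[[-1,[0,0,0],[0,0,0]],[-1,[0,0,0],[0,0,0]],[-1,[0,0,0],[0,0,0]],[-1,[0,0,0],[0,0,0]],[-1,[0,0,0],[0,0,0]],[-1,[0,0,0],[0,0,0]],[-1,[0,0,0],[0,0,0]],[-1,[0,0,0],[0,0,0]]]'
```

```text
clock: 22.95
tool_pos: [0.5201, -0.1855, -0.0063]
orientation: [180.0, -0.0, -167.9]
force: [0.6, -0.9, 0.7]
opening: 0.0439
gripper_force: 0.0
clock: 23.62
tool_pos: [0.5204, -0.1867, -0.0058]
orientation: [-180.0, 0.0, -168.0]
force: [0.2, -3.8, 4.2]
opening: 0.0108
gripper_force: 30.0
```

```bash
python3 -m pendant '[[-1,[0,0,-0.005],[0,0,0]],[-1,[0,0,-0.015],[0,0,0]],[-1,[0,0,-0.035],[0,0,0]],[-1,[0,0,-0.06],[0,0,0]],[-1,[0,0,-0.09],[0,0,0]],[-1,[0,0,-0.12],[0,0,0]],[-1,[0,0,-0.15],[0,0,0]],[-1,[0,0,-0.175],[0,0,0]],[-1,[0,0,-0.195],[0,0,0]],[-1,[0,0,-0.2],[0,0,0]]]'
python3 -m pendant '[[-1,[-0.001,0.01,0],[0,0,0]],[-1,[-0.003,0.025,0],[0,0,0]],[-1,[-0.007,0.05,0],[0,0,0]],[-1,[-0.011,0.075,0],[0,0,0]],[-1,[-0.015,0.1,0],[0,0,0]],[-1,[-0.02,0.125,0],[0,0,0]],[-1,[-0.025,0.15,0],[0,0,0]],[-1,[-0.03,0.175,0],[0,0,0]],[-1,[-0.035,0.2,0],[0,0,0]],[-1,[-0.04,0.225,0],[0,0,0]]]'|head -2
python3 -m pendant '[[-1,[-0.004,0.025,0],[0,0,0]],[-1,[-0.008,0.05,0],[0,0,0]],[-1,[-0.012,0.075,0],[0,0,0]],[-1,[-0.017,0.1,0],[0,0,0]],[-1,[-0.022,0.125,0],[0,0,0]],[-1,[-0.027,0.15,0],[0,0,1]],[-1,[-0.031,0.167,0],[0,0,2]],[-1,[-0.031,0.175,0],[0,0,4]],[-1,[-0.031,0.178,0],[0,0,5.5]],[-1,[-0.031,0.178,0],[0,0,5.5]]]'|head -2
python3 -m pendant '[[-1,[0,0,0],[0,0,0]],[-1,[0,0,0],[0,0,0]],[-1,[0,0,0],[0,0,0]]]'
python3 -c "
from h import *
go((.506,.2227,-.0055),-173.56)"
```

```text
clock: 24.45
tool_pos: [0.5214, -0.1862, 0.1983]
orientation: [-179.9, 0.3, -167.9]
force: [1.5, 0.5, -0.6]
opening: 0.0112
gripper_force: 30.0
clock: 25.28
tool_pos: [0.5106, 0.0437, 0.1925]
clock: 26.12
tool_pos: [0.5039, 0.2236, 0.1922]
clock: 26.37
tool_pos: [0.505, 0.2223, 0.1934]
orientation: [-180.0, -0.0, -173.5]
force: [-0.9, -0.3, -0.0]
opening: 0.0112
gripper_force: 30.0
 shift [-0.0011  0.0003  0.1989] len 0.199 turn [-0.01 -0.03  0.1 ]
```

```bash
python3 -m pendant '[[-1,[-0.001,0,0.02],[0,0,0]],[-1,[-0.001,0,0.05],[0,0,0]],[-1,[-0.001,0,0.08],[0,0,0]],[-1,[-0.001,0,0.11],[0,0,0]],[-1,[-0.001,0,0.135],[0,0,0]],[-1,[-0.001,0,0.155],[0,0,0]],[-1,[-0.001,0,0.17],[0,0,0]],[-1,[-0.001,0,0.18],[0,0,0]],[-1,[-0.001,0,0.186],[0,0,0]],[-1,[-0.001,0,0.19],[0,0,0]]]'|head -2
python3 -m pendant '[[-1,[0,0,0.002],[0,0,0]],[-1,[0,0,0.004],[0,0,0]],[-1,[0,0,0.006],[0,0,0]],[-1,[0,0,0.008],[0,0,0]],[-1,[0,0,0.009],[0,0,0]],[-1,[0,0,0.009],[0,0,0]]]'
python3 -m pendant '[[-0.4,[0,0,0],[0,0,0]],[-0.2,[0,0,0],[0,0,0]],[-0.1,[0,0,0],[0,0,0]],[-0.1,[0,0,0],[0,0,0]],[-0.1,[0,0,0],[0,0,0]],[-0.1,[0,0,0],[0,0,0]],[-0.1,[0,0,-0.015],[0,0,0]],[0,[0,0,-0.04],[0,0,0]],[0,[0,0,-0.08],[0,0,0]],[0,[0,0,-0.12],[0,0,0]]]'
python3 -c "
from h import *
go((.507,-.1277,.12),-168)"
```

```text
clock: 27.2
tool_pos: [0.5065, 0.2226, 0.0033]
clock: 27.7
tool_pos: [0.5067, 0.2228, -0.0047]
orientation: [180.0, 0.0, -173.5]
force: [0.5, -1.6, 3.8]
opening: 0.0112
gripper_force: 30.0
clock: 28.53
tool_pos: [0.5054, 0.2221, 0.1151]
orientation: [-179.9, -0.1, -173.5]
force: [0.3, 1.8, -0.0]
opening: 0.0432
gripper_force: 0.0
 shift [ 0.0382 -0.3477 -0.0042] len 0.35 turn [-0.09 -0.15 -5.47]
```

```bash
python3 -m pendant '[[0,[0.004,-0.025,0],[0,0,0]],[0,[0.009,-0.06,0],[0,0,0]],[0,[0.014,-0.095,0],[0,0,0]],[0,[0.018,-0.13,0],[0,0,0]],[0,[0.022,-0.165,0],[0,0,0]],[0,[0.026,-0.2,0],[0,0,0]],[0,[0.03,-0.235,0],[0,0,-1]],[0,[0.034,-0.27,0],[0,0,-2]],[0,[0.037,-0.305,0],[0,0,-4]],[0,[0.038,-0.335,0],[0,0,-5.5]]]'|head -2
python3 -m pendant '[[0,[0.001,-0.012,0],[0,0,0]],[0,[0.001,-0.012,0],[0,0,0]],[0,[0.001,-0.012,0],[0,0,0]],[0,[0.001,-0.012,0],[0,0,0]]]'|head -3
python3 -c "
from h import *
go((.507,-.1277,-.004),-168)"
```

```text
clock: 29.37
tool_pos: [0.5061, -0.1163, 0.1148]
clock: 29.7
tool_pos: [0.5081, -0.1257, 0.1146]
orientation: [180.0, -0.0, -168.0]
 shift [ 0.0015 -0.0017  0.1186] len 0.119 turn [ 0.01 -0.    0.01]
```

```bash
python3 -m pendant '[[0,[0.001,-0.001,0.03],[0,0,0]],[0,[0.001,-0.001,0.06],[0,0,0]],[0,[0.001,-0.001,0.085],[0,0,0]],[0,[0.001,-0.001,0.103],[0,0,0]],[0,[0.001,-0.001,0.113],[0,0,0]],[0,[0.001,-0.001,0.118],[0,0,0]],[0,[0.001,-0.001,0.118],[0,0,0]],[0,[0.001,-0.001,0.118],[0,0,0]]]'
python3 -m pendant '[[-1,[0,0,0],[0,0,0]],[-1,[0,0,0],[0,0,0]],[-1,[0,0,0],[0,0,0]],[-1,[0,0,0],[0,0,0]],[-1,[0,0,0],[0,0,0]],[-1,[0,0,0],[0,0,0]],[-1,[0,0,0],[0,0,0]]]'
```

```text
clock: 30.37
tool_pos: [0.5082, -0.127, -0.0026]
orientation: [-180.0, 0.1, -167.9]
force: [0.3, -0.3, 0.7]
opening: 0.0437
gripper_force: 0.0
clock: 30.95
tool_pos: [0.508, -0.1278, -0.0029]
orientation: [-180.0, 0.1, -168.0]
force: [0.3, -4.0, 3.6]
opening: 0.0157
gripper_force: 30.0
```

```bash
python3 -m pendant '[[-1,[0,0,-0.005],[0,0,0]],[-1,[0,0,-0.015],[0,0,0]],[-1,[0,0,-0.035],[0,0,0]],[-1,[0,0,-0.06],[0,0,0]],[-1,[0,0,-0.09],[0,0,0]],[-1,[0,0,-0.12],[0,0,0]],[-1,[0,0,-0.15],[0,0,0]],[-1,[0,0,-0.18],[0,0,0]],[-1,[0,0,-0.205],[0,0,0]],[-1,[0,0,-0.21],[0,0,0]]]'
python3 -m pendant '[[-1,[0,0.01,0],[0,0,0]],[-1,[0,0.025,0],[0,0,0]],[-1,[-0.002,0.05,0],[0,0,0]],[-1,[-0.004,0.075,0],[0,0,0]],[-1,[-0.008,0.1,0],[0,0,0]],[-1,[-0.013,0.125,0],[0,0,0]],[-1,[-0.019,0.15,0],[0,0,0]],[-1,[-0.025,0.175,0],[0,0,0]],[-1,[-0.032,0.2,0],[0,0,0]],[-1,[-0.04,0.22,0],[0,0,0]]]'|head -2
python3 -m pendant '[[-1,[-0.006,0.02,0],[0,0,0]],[-1,[-0.012,0.04,0],[0,0,1]],[-1,[-0.018,0.055,0],[0,0,3]],[-1,[-0.024,0.063,0],[0,0,5.5]],[-1,[-0.025,0.064,0],[0,0,5.5]],[-1,[-0.025,0.064,0],[0,0,5.5]],[-1,[-0.025,0.064,0],[0,0,5.5]]]'
python3 -c "
from h import *
go((.5125,.1631,-.0025),-173.56)"
```

```text
clock: 31.78
tool_pos: [0.5092, -0.1275, 0.2121]
orientation: [-179.9, 0.4, -167.9]
force: [0.5, -0.3, -1.0]
opening: 0.0157
gripper_force: 30.0
clock: 32.62
tool_pos: [0.499, 0.0979, 0.2056]
clock: 33.2
tool_pos: [0.5109, 0.1635, 0.2058]
orientation: [-180.0, -0.1, -173.4]
force: [0.2, -0.0, -1.4]
opening: 0.0161
gripper_force: 30.0
 shift [-0.002  -0.0005  0.2083] len 0.208 turn [-0.03 -0.1   0.16]
```

Then lower, release, and retreat to the inspection pose above the vise-free side.

```bash
python3 -m pendant '[[-1,[-0.001,0,0.02],[0,0,0]],[-1,[-0.001,0,0.05],[0,0,0]],[-1,[-0.001,0,0.08],[0,0,0]],[-1,[-0.001,0,0.11],[0,0,0]],[-1,[-0.001,0,0.14],[0,0,0]],[-1,[-0.001,0,0.165],[0,0,0]],[-1,[-0.001,0,0.18],[0,0,0]],[-1,[-0.001,0,0.19],[0,0,0]],[-1,[-0.001,0,0.196],[0,0,0]],[-1,[-0.001,0,0.2],[0,0,0]]]'|head -2
python3 -m pendant '[[-1,[0,0,0.002],[0,0,0]],[-1,[0,0,0.004],[0,0,0]],[-1,[0,0,0.006],[0,0,0]],[-1,[0,0,0.008],[0,0,0]],[-1,[0,0,0.008],[0,0,0]],[-1,[0,0,0.008],[0,0,0]]]'
python3 -m pendant '[[-0.4,[0,0,0],[0,0,0]],[-0.2,[0,0,0],[0,0,0]],[-0.1,[0,0,0],[0,0,0]],[-0.1,[0,0,0],[0,0,0]],[-0.1,[0,0,0],[0,0,0]],[-0.1,[0,0,0],[0,0,0]],[-0.1,[0,0,-0.015],[0,0,0]],[0,[0,0,-0.045],[0,0,0]],[0,[0,0,-0.085],[0,0,0]],[0,[0,0,-0.125],[0,0,0]]]'|sed -n 2p
python3 -m pendant '[[0,[0,0,-0.035],[0,0,0]],[0,[0,0,-0.07],[0,0,0]],[0,[0,0,-0.105],[0,0,0]],[0,[0,0.025,-0.14],[0,0,0]],[0,[-0.03,0.05,-0.145],[0,0,0]],[0,[-0.06,0.075,-0.145],[0,0,0]],[0,[-0.09,0.09,-0.145],[0,0,0]],[0,[-0.11,0.1,-0.145],[0,0,0]],[0,[-0.11,0.1,-0.145],[0,0,0]],[0,[-0.11,0.1,-0.145],[0,0,0]]]'|sed -n 2p
python3 - <<'E'
from h import *
import pickle
P,b=snap('wrist','w6.png');pickle.dump(P,open('P6.pkl','wb'))
E_=np.array([.4698,.2489]);t=np.radians(6.44)
q=w2px(P,[[E_[0]+np.cos(t)*.032-np.sin(t)*y,E_[1]+np.sin(t)*.032+np.cos(t)*y,.045] for y in(.09,.03,-.03,-.09)]);print(q.round(1).tolist())
u,v=q.mean(0).astype(int); print(u,v)
a=b[v-82:v+82,u-118:u+118,::-1]; print(a.shape);cv2.imwrite('pics/w6c.png',cv2.resize(a,None,fx=3.3,fy=3.3,interpolation=2))
E
```

```text
clock: 34.03
tool_pos: [0.5129, 0.1637, 0.0065]
clock: 34.53
tool_pos: [0.5131, 0.164, -0.0009]
orientation: [180.0, 0.0, -173.5]
force: [0.6, -1.7, -0.9]
opening: 0.0159
gripper_force: 30.0
tool_pos: [0.512, 0.1634, 0.1244]
tool_pos: [0.611, 0.2762, 0.2669]
[[393.0, 112.9], [341.1, 112.9], [289.2, 112.8], [237.3, 112.8]]
315 112
(164, 236, 3)
```

View pics/w6c.png

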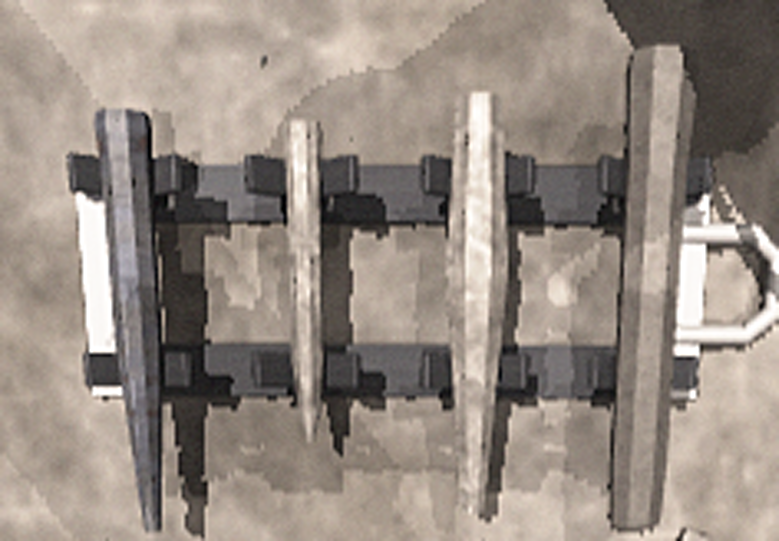

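Run:
```python
from h import *
import pickle
P=pickle.load(open('P6.pkl','rb'))
c=lambda u,v:(197+(u+.5)/3.3-.5,30+(v+.5)/3.3-.5)
T=dict(ch=((657,46),(636,529),.049),dr=((481,93),(479,516),.046),ce=((304,121),(310,440),.042),ro=((124,110),(152,531),.045))
t=np.radians(6.44);Rt=np.array([[np.cos(t),np.sin(t)],[-np.sin(t),np.cos(t)]])
for k,(a,b,z) in T.items():
    A=px2w(P,c(*a),z);B=px2w(P,c(*b),z);d=Rt@(B-A)[:2];m=Rt@((A+B)[:2]/2-[.4698,.2489]);print(k,m.round(4),'mid-32mm:',(m[0]-.032).round(4),np.hypot(*d).round(4),np.degrees(np.arctan2(d[1],d[0])).round(2))
print(sensors.get_obs()['clock'])
```

```text
ch [0.0411 0.089 ] mid-32mm: 0.0091 0.1583 0.66
dr [0.0455 0.0313] mid-32mm: 0.0135 0.1407 0.55
ce [ 0.0358 -0.0298] mid-32mm: 0.0038 0.1058 -0.58
ro [ 0.0509 -0.0898] mid-32mm: 0.0189 0.1415 -0.21
36.25
```

The last picture shows all four tools seated in the right order and pointing away from the robot. Lateral errors are about 1 mm, and the offsets along the rests match the start to within about 1 mm. The robot is clear, so I'm handing in.

```bash
python3 -c "
from plant import workorder
print(workorder.close_job())"
```

```text
the job is handed in; nothing more can be done
None
```

I moved all four tools to the empty rack in their original order from the loop, with the drift and both punches pointing away from the robot, and handed the job in at about 36 s; no verdict came back.

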